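# Stack tip boxes in the corner bay and hold the top one against both stops

### The arm

A 6-joint arm with a two-finger parallel gripper is mounted at the origin on the work surface. World frame = base frame: x ahead of the robot, y to its left, z up, the work surface at z = 0. Lengths are in mm, angles in degrees, forces in N, time in s.
With the tool pointing down it reaches from about 325 to 850 mm from the base axis. Payload 15.5 kg.
Tool frame: the origin (TCP) lies on the centre line of the jaws, within the pads' length; the fingertips stand 17 mm ahead of it and the grasp point (between the pads) lies 2 mm behind it; z points along the fingers, y is the direction in which the jaws open and shut (so a half turn about z gives the same grasp; the last joint's range is limited). The gripper opens to 91 mm and grips with 3 to 60 N. Pads are 32 mm wide; open, the fingers measure 118 mm over their backs; the gripper's body (76 mm by 178 mm) begins 60 mm behind the grasp point.
Start: joints at [61.335, 28.281, 77.091, -0, 74.628, -5.472], TCP at [246.142, 574.491, 230.915] pointing down, gripper open.
Joint ranges: [-166.48, 166.48], [-47.26, 123.95], [12.59, 153.08], [-70.14, 250.14], [6.76, 159.57], [-176.63, 176.63]. Speed limits (degrees/s): [108.29, 108.29, 147.25, 172.46, 172.46, 172.46].

### API

Orientations are given as [roll, pitch, yaw] about the fixed x, y, z axes, in that order (R = Rz(yaw) Ry(pitch) Rx(roll)).
In Python, from workcell import env gives the robot as it stands.
- The arm moves only by the tool servo_tool, never from a script. Its argument "rows" is a list of rows, each an object with "angular": the turn, a rotation vector about the world's x, y, z as a fraction of full scale, a list of three; "xyz": the shift along the world's x, y, z as a fraction of full scale, a list of three; "jaw": the opening, from 0 (shut) to 1 (fully open). In form: [{"angular": [ax, ay, az], "xyz": [x, y, z], "jaw": jaw}, ...]. A call has exactly 5 rows; each row is the pose to reach, as a shift and turn from the pose measured when the call began, turning the shorter way round; what a row does not reach only later rows make up. Full scale, the value 1, is 0.2 m for a shift and 360 degrees for a turn. A row lasts 1/8 s, in which the tool goes at most 62.5 mm and 10.7 degrees, less where a joint would pass 70% of its speed; a pose out of reach is approached as far as the arm can. A call with a number of a shift or a turn outside -1 to 1 is refused whole. A call with a gripper value outside its range is refused whole. The fingers move at their own pace and stop on an object; "newtons" is the grip in N (left out, the last holds). Time passes only in rows, so rows that repeat a pose let the fingers close, or fill a call up. It gives the time, the measured TCP pose, the force and the opening at its end, in the units of the state.
- env.state(): the state, without advancing time (a new reading comes with each control period).
- env.capture(name): name is "scene" or "top" or "wrist"; returns a dict with "frame" (480x640x3 uint8, red, green, blue), "intrinsics" (3x3 intrinsics, pixels), "R" (3x3) and "t" (3): a world point X has camera coordinates R X + t. Camera axes: x right, y down, z forward; pixel columns grow to the right and rows downward; lengths in mm; the calibration is good to about 2 mm. The wrist camera is an equidistant fisheye: a pixel r from the principal point sees the ray r / f radians off the axis. A picture is of the moment at which its call begins. There is no depth.
- env.job_done(): hands the job in, once; it reports no verdict.
Trained networks look in a picture, given as the dict that the camera call returned (one of the last four; its "shot" number tells which), for a name from the list of things; names that differ only in an ending like _2 or _b are one class to them, and where a whole thing is asked for, a point or a joint stands for the part that bears it (a point fixed in the world has none). Each returns a list of dicts, best first, with "p" (0 to 1); they miss things now and then, are a little off and sometimes report something else, mostly with a low value. They report only what shows in the picture. A call takes as long as a camera call.
- env.boxes_of(name, picture): "bbox" ([left, top, right, bottom] in pixels, round what is visible of it).
- env.cut_out(name, picture): "pixels" (480x640 bool, what is visible of it) and "bbox" ([left, top, right, bottom] in pixels, round what is visible of it).
- env.spot_point(name, picture): "at" ([column, row] in pixels: a listed point, or the origin of a listed thing).
The state is a dict: "time": time; "joint_positions": joint angles; "joint_vel": joint speeds; "tau": joint torques, N m; "position": TCP position; "ee_rot": TCP orientation; "ft_force": force on the tool from outside, world axes, zero at the start; "moment": the same for the moment, N m; "grip_width": finger opening in mm.
Only numpy, scipy, OpenCV 4.12 (cv2) and the standard library are available. Lean on these libraries where they do the work, as an engineer would, in place of code of your own. Each camera call takes 0.05 s, during which the arm holds its last target.

### The job

Stack the two loose small tip boxes, one after the other, squarely and the same way round on top of the small tip box that already stands in the metal corner bay, making a straight column of three. Then press the topmost box home into the corner, firmly against both the end stop and the side stop at once, and finish while still holding it pressed there, with the fingers clear of the boxes below; leave everything else on the bench where it stands.

Things in the scene. Friction and masses are not known exactly. Their poses are not given: they have to be found in the camera images.
- bay: metal corner bay, fixed: a base plate 130 mm (x) by 100 mm (y), 6 mm thick, with two upright stops at its +x and +y sides. Origin: centre of the plate's underside; x points to the end stop, y to the side stop, z up. It may stand left or right on the bench, turned up to 0.4 rad.
- seat (a point): point on the bay's plate top (6 mm above the bench; axes as the bay's) where the centre of a box's underside lies when the box, its long side along the bay's x, is pressed home against both stops: the end stop's face is 41 mm away in +x, the side stop's face 30 mm away in +y.
- end_stop: rigid, smooth (friction about 0.25) upright steel plate of the bay, 8 mm thick (x), 40 mm wide (y), reaching 118 mm above the bench; the boxes' short faces bear on its -x face. Origin: centre of its foot, on the plate top; axes as the bay's.
- side_stop: rigid, smooth (friction about 0.25) steel stop of the bay: two upright posts 12 mm wide (x), 8 mm thick (y), reaching 118 mm above the bench, centred 31 mm either side of the seat along x, so that 50 mm between them are free for a finger; joined at the foot by a bar 20 mm high. The boxes' long faces bear on its -y face. Origin: centre of its foot, on the plate top; axes as the bay's.
- base_box: closed pipette-tip box, green with a white lid, 82 mm (its x) by 60 mm (its y) by 44 mm high, flat top and flat vertical sides, 0.08 to 0.17 kg, loose. Origin: centre of its underside, z up. It starts in the bay, within 2 mm of home, and is the bottom of the column.
- box_a: closed pipette-tip box, green with a white lid, 82 mm (its x) by 60 mm (its y) by 44 mm high, flat top and flat vertical sides, 0.08 to 0.17 kg, loose. Origin: centre of its underside, z up. One of the two to be stacked (either order, same either way round); starts on the bench in front of the robot.
- box_b: closed pipette-tip box, green with a white lid, 82 mm (its x) by 60 mm (its y) by 44 mm high, flat top and flat vertical sides, 0.08 to 0.17 kg, loose. Origin: centre of its underside, z up. The other one to be stacked.
- tube_rack: white rack with blue-capped tubes, 100 x 75 mm, 76 mm high; origin at the centre of its underside. Bystander, loose, not to be disturbed.
- vial: small amber vial, 28 mm across, 38 mm high; origin at the centre of its underside. Bystander, loose, not to be disturbed.
- bottle: bottle 60 mm across, 130 mm high; origin at the centre of its underside. Bystander, loose, not to be disturbed.
- jar: white jar 76 mm across, 85 mm high; origin at the centre of its underside. Bystander, loose, not to be disturbed.
- full_box: large tip box, green with a white lid, 122 x 83 mm, 65 mm high; origin at the centre of its underside. Bystander, loose, not to be disturbed.
- beaker: glass beaker 64 mm across, 75 mm high; origin at the centre of its underside. Bystander, loose, not to be disturbed.
- timer: white bench timer 60 x 60 mm, 20 mm high; origin at the centre of its underside. Bystander, loose, not to be disturbed.

How it is judged:
By the outcome, as a careful person would: the job done as asked, in the order asked, and still so for the second after the job is handed in, while the arm keeps its last pose, push and grip.
It also fails if it takes over 61 s, if anything falls off the work surface, if the arm or the gripper's body presses on something with over 40 N, if the wrist force passes 120 N, or if a joint passes its speed limit or range.

## Working session

There is one attempt and no reset: what is moved stays moved. The work goes in short steps, Python scripts to look and compute and a tool call to move; the robot and the scene stay as the last step left them, time stands still between calls to the robot, and variables do not carry over. Pictures are saved under pics/ and viewed, and the job is handed in when it is done.

Besides the shell and the picture viewer there is one more tool, called as name(argument=value, ...), one argument or row to a line, values as JSON. servo_tool: Moves the arm, as the interface text tells. Shift numbers are shares of 0.2 m and turn numbers shares of 360 degrees, none past 1 either way. Its arguments: {"type":"object","properties":{"rows":{"type":"array","items":{"type":"object","properties":{"angular":{"type":"array","items":{"type":"number"}},"xyz":{"type":"array","items":{"type":"number"}},"jaw":{"type":"number"}}}},"newtons":{"type":"number"}},"required":["rows"]}

```bash
ls; mkdir -p pics; python3 - <<'E'
from workcell import env
import cv2, pickle
print(env.state())
for n in ("scene","top","wrist"):
    p=env.capture(n); cv2.imwrite(f"pics/{n}0.png",p["frame"][:,:,::-1]); pickle.dump(p,open(f"pics/{n}0.pkl","wb"))
    print(n,p["intrinsics"],p["R"],p["t"])
    for k in ("base_box","bay"):
        print(k,[(d["p"],d["bbox"]) for d in env.boxes_of(k,p)])
    print([(d["p"],d["at"]) for d in env.spot_point("seat",p)])
E
```

```text
pics
{'time': 0.0, 'joint_positions': array([ 6.13358629e+01,  2.83162822e+01,  7.71287249e+01, -1.49623395e-03,
        7.46286472e+01, -5.47207463e+00]), 'joint_vel': array([-0.06218273, -0.1266472 , -0.06101964,  0.06891434,  0.0420389 ,
        0.0338786 ]), 'tau': array([ 4.83004944e-03, -8.78839087e+01, -3.81867850e+01,  7.08846096e-02,
        5.30396041e-02, -1.15513444e-04]), 'position': array([245.96031467, 574.15738301, 230.31366409]), 'ee_rot': array([-1.79926544e+02, -5.58809565e-03,  1.56808331e+02]), 'ft_force': array([-0.76651801,  0.14816155,  0.88134755]), 'moment': array([ 0.04269086, -0.03455376,  0.03639029]), 'grip_width': 91.02477633044639}
scene [[507.27967166   0.         322.98483469]
 [  0.         507.27967166 242.19815565]
 [  0.           0.           1.        ]] [[ 0.26232447  0.96488743  0.0133464 ]
 [ 0.60343076 -0.15323069 -0.78255459]
 [-0.753032    0.21333685 -0.62243891]] [-146.5335249  -310.1076641  1656.38194941]
base_box [(0.81, [169.1, 236.1, 197.8, 273.0])]
bay [(0.8, [155.7, 214.7, 208.4, 279.0])]
[(0.88, [185.1, 264.4]), (0.33, [432.2, 223
[... 175 characters left out ...]

 [-0.9938041   0.02426539 -0.10846473]
 [ 0.10818954 -0.01238412 -0.99405315]] [  18.2309394   576.4075658  1635.40534219]
base_box [(0.56, [407.9, 235.2, 435.9, 266.3])]
bay [(0.58, [403.5, 231.5, 442.2, 277.8])]
[(0.73, [420.0, 254.1]), (0.66, [418.5, 250.0])]
wrist [[371.64829954   0.         320.56511756]
 [  0.         371.64829954 239.42470598]
 [  0.           0.           1.        ]] [[ 0.39395972  0.91912706  0.00108885]
 [ 0.88733762 -0.38064235  0.26027552]
 [ 0.23964073 -0.10157189 -0.96553377]] [-624.3006795   -28.58307713  390.23323189]
base_box [(0.7, [4.3, 456.3, 18.7, 479.2]), (0.36, [0.0, 448.6, 26.6, 478.3])]
bay [(0.84, [0.0, 450.1, 29.6, 477.6])]
[(0.6, [17.5, 467.9])]
```

View pics/scene0.png

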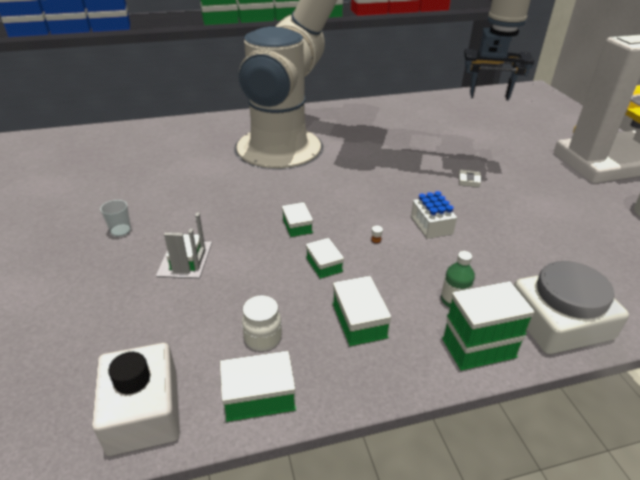

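View pics/top0.png

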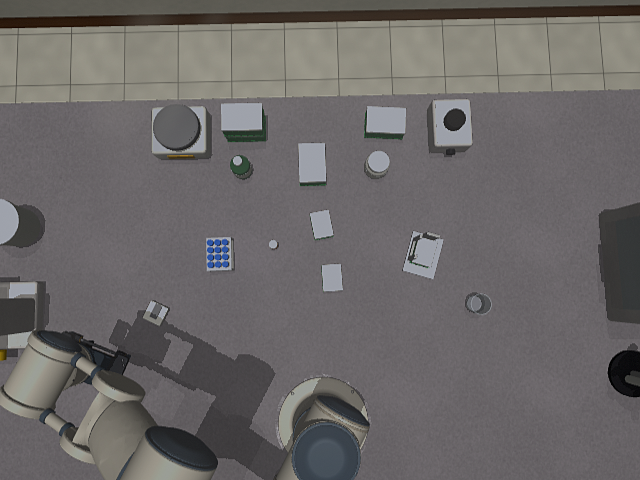

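View pics/wrist0.png

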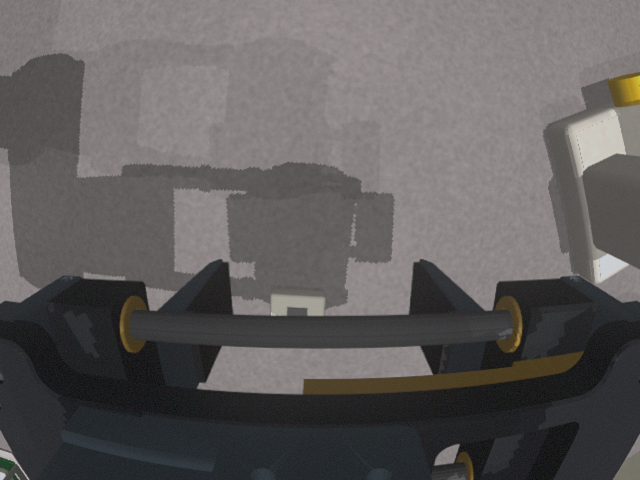

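```bash
cat > h.py <<'E'
import numpy as np, cv2, pickle
from scipy.spatial.transform import Rotation as Rn
def ray(p,uv):
    K=p["intrinsics"]; R=np.array(p["R"]); t=np.array(p["t"])
    x=(uv[0]-K[0,2])/K[0,0]; y=(uv[1]-K[1,2])/K[1,1]
    if p.get("fish"):
        r=np.hypot(x,y); s=np.sin(r)/r if r>1e-9 else 1
        d=np.array([x*s,y*s,np.cos(r)])
    else: d=np.array([x,y,1.])
    return -R.T@t, R.T@d
def topl(p,uv,z):
    o,d=ray(p,uv); return o+d*(z-o[2])/d[2]
def proj(p,X):
    K=p["intrinsics"]; c=np.array(p["R"])@np.array(X,float)+np.array(p["t"])
    if p.get("fish"):
        r=np.hypot(c[0],c[1]); th=np.arctan2(r,c[2]); c2=c[:2]/max(r,1e-9)*th
    else: c2=c[:2]/c[2]
    return np.array([K[0,0]*c2[0]+K[0,2],K[1,1]*c2[1]+K[1,2]])
def cap(env,n,name):
    p=env.capture(n); p["fish"]=(n=="wrist")
    cv2.imwrite(f"pics/{name}.png",p["frame"][:,:,::-1]); pickle.dump(p,open(f"pics/{name}.pkl","wb")); return p
E
python3 - <<'E'
import pickle,cv2,numpy as np
from h import *
p=pickle.load(open("pics/top0.pkl","rb")); f=p["frame"][:,:,::-1]
a=cv2.resize(f[215:300,295:450],None,fx=5,fy=5,interpolation=cv2.INTER_CUBIC);cv2.imwrite("pics/z1.png",a)
q=pickle.load(open("pics/scene0.pkl","rb")); f=q["frame"][:,:,::-1]
a=cv2.resize(f[195:290,145:245],None,fx=6,fy=6,interpolation=cv2.INTER_CUBIC);cv2.imwrite("pics/z2.png",a)
# white lids
for (u0,u1,v0,v1) in ((300,345,205,245),(312,352,255,300)):
    g=p["frame"][v0:v1,u0:u1].min(2); m=(g>175).astype(np.uint8)
    c=max(cv2.findContours(m,0,1)[0],key=cv2.contourArea); c=c.reshape(-1,2)+[u0,v0]
    w=np.array([topl(p,k,44)[:2] for k in c],np.float32)
    print(cv2.minAreaRect(w), m.sum())
for uv in ((420,254.1),): print(topl(p,uv,6))
print(topl(q,(185.1,264.4),6))
for uv,n in (((273,244),"vial"),((478,303),"beaker"),((219,254),"rack"),((312,163),"full"),((377,163),"jar"),((156,312),"timer"),((240,166),"bottle")): print(n,topl(p,uv,40))
E
```

```text
Traceback (most recent call last):
ValueError: max() iterable argument is empty
```

View pics/z1.png

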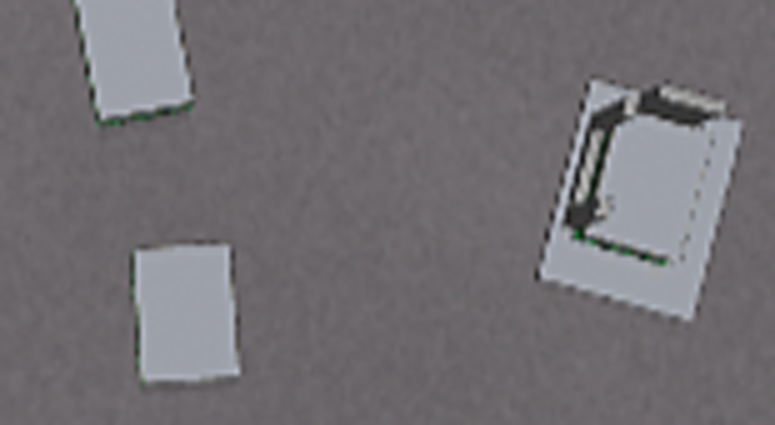

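View pics/z2.png

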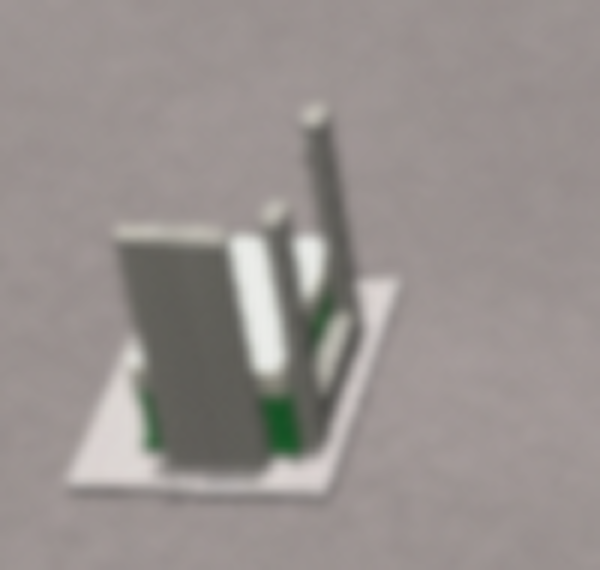

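```bash
python3 - <<'E'
import pickle,cv2,numpy as np
from h import *
p=pickle.load(open("pics/top0.pkl","rb")); q=pickle.load(open("pics/scene0.pkl","rb"))
for (u0,u1,v0,v1) in ((300,345,205,245),(312,352,255,300)):
    g=p["frame"][v0:v1,u0:u1].min(2); m=(g>140).astype(np.uint8)
    c=max(cv2.findContours(m,0,1)[0],key=cv2.contourArea); c=c.reshape(-1,2)+[u0,v0]
    w=np.array([topl(p,k,44)[:2] for k in c],np.float32)
    print(cv2.minAreaRect(w), m.sum())
print(topl(p,(420,254.1),6),topl(q,(185.1,264.4),6))
# plate corners from z1 crop
for c in ((540,278),(693,320),(742,120),(592,80)):
    print(topl(p,(295+c[0]/5,215+c[1]/5),6))
for uv,n in (((273,244),"vial"),((478,303),"beaker"),((219,254),"rack"),((312,163),"full"),((377,163),"jar"),((156,312),"timer"),((240,166),"bottle")): print(n,topl(p,uv,40))
w=pickle.load(open("pics/wrist0.pkl","rb")); Rt=Rn.from_euler("xyz",[-179.93,0,156.81],degrees=True).as_matrix()
print("cam in tool",Rt.T@(-w["R"].T@w["t"]-np.array([245.96,574.16,230.3])), "axis",Rt.T@w["R"].T)
E
```

```text
((599.9876708984375, -7.891895294189453), (80.05988311767578, 57.81361770629883), 9.626402854919434) 489
((435.7250061035156, -35.55136489868164), (80.06108856201172, 57.71525955200195), 2.586606979370117) 503
[ 501.35785018 -315.36873836    6.        ] [ 525.15866831 -325.57947327    6.        ]
[ 451.20305554 -259.90729225    6.        ]
[ 422.71681811 -354.20795186    6.        ]
[ 546.97210577 -391.15022826    6.        ]
[ 574.52697101 -297.94295052    6.        ]
vial [541.39641753 141.18883306  40.        ]
beaker [ 346.16011338 -478.17873281   40.        ]
rack [514.80581685 306.48227719  40.        ]
full [791.7325416   15.56425319  40.        ]
jar [ 787.03825584 -187.2219743    40.        ]
timer [344.29002314 497.11907264  40.        ]
bottle [787.39796648 239.72051319  40.        ]
cam in tool [  73.84299287   -0.91729209 -154.60160492] axis [[-1.94167972e-04 -9.65534274e-01 -2.60275870e-01]
 [ 9.99997312e-01 -7.88863169e-04  2.18040565e-03]
 [-2.31057843e-03 -2.60274747e-01  9.65531831e-01]]
```

servo_tool(
  rows=[
    {"xyz":[0.06,-0.25,0],"angular":[0,0,0.005],"jaw":1},
    {"xyz":[0.12,-0.5,0],"angular":[0,0,0.01],"jaw":1},
    {"xyz":[0.18,-0.75,0],"angular":[0,0,0.015],"jaw":1},
    {"xyz":[0.24,-1,0],"angular":[0,0,0.02],"jaw":1},
    {"xyz":[0.3,-1,0],"angular":[0,0,0.024],"jaw":1},
  ],
  newtons=30,
)

```text
time: 1.23
position: [306.0, 371.6, 231.2]
ee_rot: [-179.9, -0.0, 165.4]
ft_force: [0.4, 1.5, 0.3]
grip_width: 91.2
```

servo_tool(
  rows=[
    {"xyz":[0.06,-0.25,0],"angular":[0,0,0.005],"jaw":1},
    {"xyz":[0.12,-0.5,0],"angular":[0,0,0.01],"jaw":1},
    {"xyz":[0.18,-0.75,0],"angular":[0,0,0.015],"jaw":1},
    {"xyz":[0.24,-1,0],"angular":[0,0,0.02],"jaw":1},
    {"xyz":[0.3,-1,0],"angular":[0,0,0.024],"jaw":1},
  ],
)

```text
time: 1.85
position: [366.3, 169.1, 231.4]
ee_rot: [-179.9, -0.0, 173.9]
ft_force: [-0.2, 0.5, 1.1]
grip_width: 91.5
```

servo_tool(
  rows=[
    {"xyz":[0.07,-0.25,0],"angular":[0,0,0.005],"jaw":1},
    {"xyz":[0.14,-0.5,0],"angular":[0,0,0.01],"jaw":1},
    {"xyz":[0.21,-0.75,0],"angular":[0,0,0.015],"jaw":1},
    {"xyz":[0.3,-1,0],"angular":[0,0,0.02],"jaw":1},
    {"xyz":[0.35,-1,0],"angular":[0,0,0.024],"jaw":1},
  ],
)

```text
time: 2.48
position: [437.7, -33.3, 231.5]
ee_rot: [-179.9, 0.1, -177.6]
ft_force: [-0.4, -0.1, 0.3]
grip_width: 91.3
```

```bash
python3 - <<'E'
from workcell import env
from h import *
p=cap(env,"wrist","w1"); print(env.state()["position"],env.state()["ee_rot"])
E
```

```text
[438.46312303 -31.75515152 231.50484392] [-1.79923665e+02  7.17959689e-02 -1.77513355e+02]
```

View pics/w1.png

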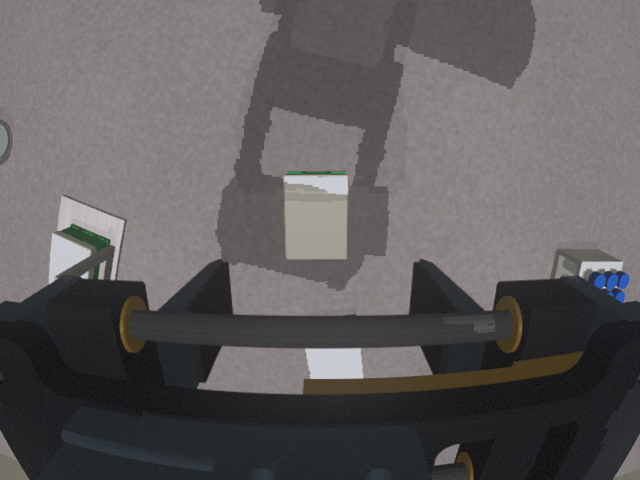

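```bash
python3 - <<'E'
from h import *
p=pickle.load(open("pics/w1.pkl","rb"))
cs=[topl(p,c,44) for c in ((283.5,176.5),(348,175.5),(347.5,259.5),(285,260))]
for c in cs: print(c)
c=np.array(cs); print(c.mean(0), [np.linalg.norm(c[i]-c[i-1]) for i in range(4)], np.degrees(np.arctan2(*(c[0]-c[3])[[1,0]])),np.degrees(np.arctan2(*(c[1]-c[2])[[1,0]])))
cv2.imwrite("pics/z3.png",cv2.resize(p["frame"][150:280,265:370,::-1],None,fx=4,fy=4,interpolation=2))
cv2.imwrite("pics/z4.png",cv2.resize(p["frame"][180:310,20:160,::-1],None,fx=4,fy=4,interpolation=2))
E
```

```text
[397.31199604 -69.80451125  44.        ]
[394.03672128 -10.48163886  44.        ]
[475.03003211  -6.30011125  44.        ]
[478.05490825 -66.85387392  44.        ]
[436.10841442 -38.36003382  44.        ] [np.float64(80.79680768020964), np.float64(59.413219181402276), np.float64(81.10118108341179), np.float64(60.629267272704666)] -177.9071367963341 -177.04455399539606
```

View pics/z3.png

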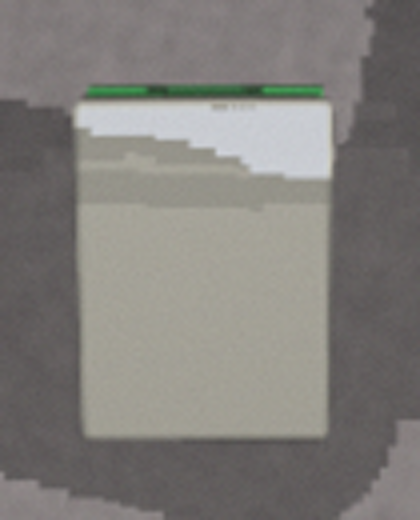

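View pics/z4.png

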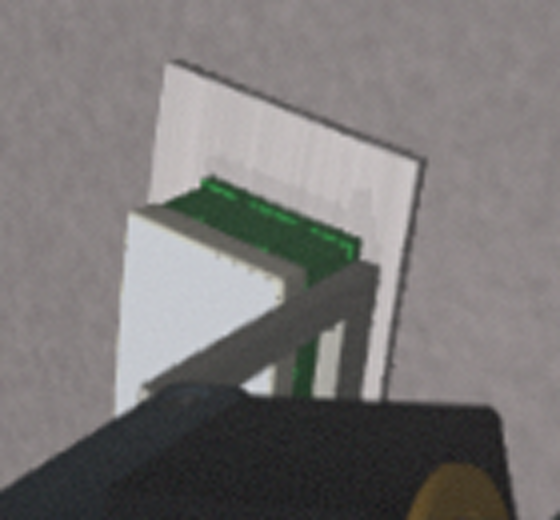

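servo_tool(
  rows=[
    {"xyz":[-0.005,-0.013,-0.2],"angular":[0,0,0],"jaw":1},
    {"xyz":[-0.012,-0.026,-0.4],"angular":[0,0,0],"jaw":1},
    {"xyz":[-0.012,-0.026,-0.6],"angular":[0,0,0],"jaw":1},
    {"xyz":[-0.012,-0.026,-0.7],"angular":[0,0,0],"jaw":1},
    {"xyz":[-0.012,-0.026,-0.75],"angular":[0,0,0],"jaw":1},
  ],
)

```text
time: 3.15
position: [435.7, -35.5, 80.6]
ee_rot: [-180.0, -0.0, -177.4]
ft_force: [-0.4, 0.3, 0.2]
grip_width: 91.3
```

```bash
python3 - <<'E'
from workcell import env
from h import *
p=cap(env,"wrist","w2"); print(env.state()["position"],env.state()["ee_rot"])
E
```

```text
[435.63314235 -35.70854756  80.23987169] [-1.79954108e+02 -1.67728716e-02 -1.77439450e+02]
```

View pics/w2.png

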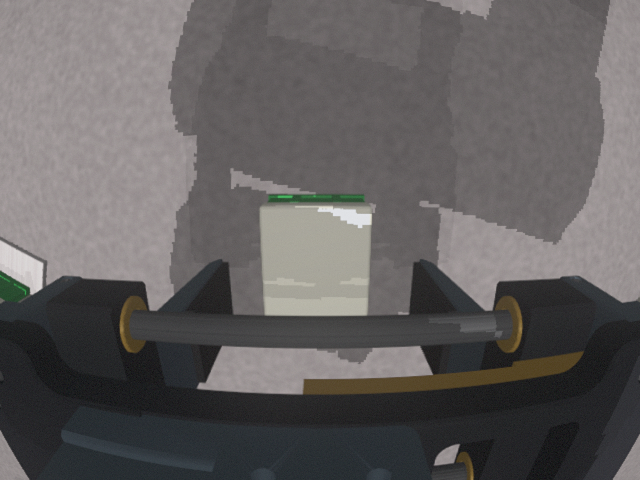

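servo_tool(
  rows=[
    {"xyz":[0.0,-0.01,-0.1],"angular":[0,0,0],"jaw":1},
    {"xyz":[0,-0.012,-0.2],"angular":[0,0,0],"jaw":1},
    {"xyz":[0,-0.012,-0.26],"angular":[0,0,0],"jaw":1},
    {"xyz":[0,-0.012,-0.26],"angular":[0,0,0],"jaw":0.9},
    {"xyz":[0,-0.012,-0.26],"angular":[0,0,0],"jaw":0.6},
  ],
)

```text
time: 3.82
position: [436.0, -38.0, 28.8]
ee_rot: [-179.9, 0.0, -177.4]
ft_force: [-0.2, 0.7, -0.1]
grip_width: 74.9
```

servo_tool(
  rows=[
    {"xyz":[0,0,0],"angular":[0,0,0],"jaw":0.5},
    {"xyz":[0,0,0],"angular":[0,0,0],"jaw":0.5},
    {"xyz":[0,0,0],"angular":[0,0,0],"jaw":0.5},
    {"xyz":[0,0,0],"angular":[0,0,0],"jaw":0.5},
    {"xyz":[0,0,0],"angular":[0,0,0],"jaw":0.5},
  ],
)

```text
time: 4.45
position: [436.4, -38.1, 29.4]
ee_rot: [-179.9, 0.1, -177.4]
ft_force: [0.0, 1.1, 10.4]
grip_width: 59.7
```

servo_tool(
  rows=[
    {"xyz":[0,0,0.1],"angular":[0,0,0],"jaw":0.5},
    {"xyz":[0,0,0.35],"angular":[0,0,0],"jaw":0.5},
    {"xyz":[0.15,-0.2,0.6],"angular":[0,0,-0.02],"jaw":0.5},
    {"xyz":[0.35,-0.4,0.8],"angular":[0,0,-0.04],"jaw":0.5},
    {"xyz":[0.5,-0.6,1],"angular":[0,0,-0.054],"jaw":0.5},
  ],
)

```text
time: 5.08
position: [529.1, -149.1, 221.2]
ee_rot: [-179.9, 0.1, 162.9]
ft_force: [1.3, 0.0, -1.5]
grip_width: 59.9
```

servo_tool(
  rows=[
    {"xyz":[0.1,-0.15,0],"angular":[0,0,0],"jaw":0.5},
    {"xyz":[0.2,-0.3,0],"angular":[0,0,0],"jaw":0.5},
    {"xyz":[0.3,-0.35,0.1],"angular":[0,0,0],"jaw":0.5},
    {"xyz":[0.3,-0.35,0.1],"angular":[0,0,0],"jaw":0.5},
    {"xyz":[0.3,-0.35,0.1],"angular":[0,0,0],"jaw":0.5},
  ],
)

```text
time: 5.7
position: [588.2, -218.4, 240.6]
ee_rot: [-179.9, 0.1, 162.9]
ft_force: [-0.6, -0.3, -1.9]
grip_width: 60.2
```

```bash
python3 - <<'E'
from workcell import env
from h import *
p=cap(env,"wrist","w3"); s=env.state();print(s["position"],s["ee_rot"],s["ft_force"],s["grip_width"])
E
```

```text
[ 588.04861113 -218.30093791  240.58666786] [-1.79949460e+02  3.66787273e-02  1.62948432e+02] [-0.49657676  0.86568977 -2.09048097] 59.85519933498333
```

View pics/w3.png

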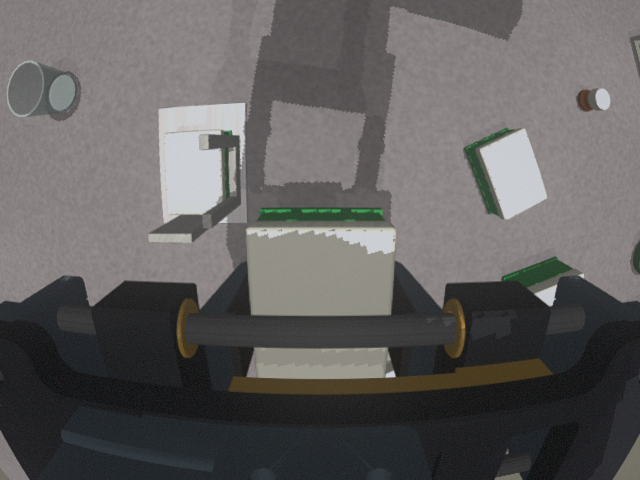

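```bash
python3 - <<'E'
from h import *
p=pickle.load(open("pics/w3.pkl","rb"))
cv2.imwrite("pics/z5.png",cv2.resize(p["frame"][95:250,140:265,::-1],None,fx=4.8,fy=4.8*600/744 if 0 else 3.8,interpolation=2))
cv2.imwrite("pics/z5.png",cv2.resize(p["frame"][95:250,140:265,::-1],None,fx=3.8,fy=3.8,interpolation=2))
E
```

```text
(no output)
```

View pics/z5.png

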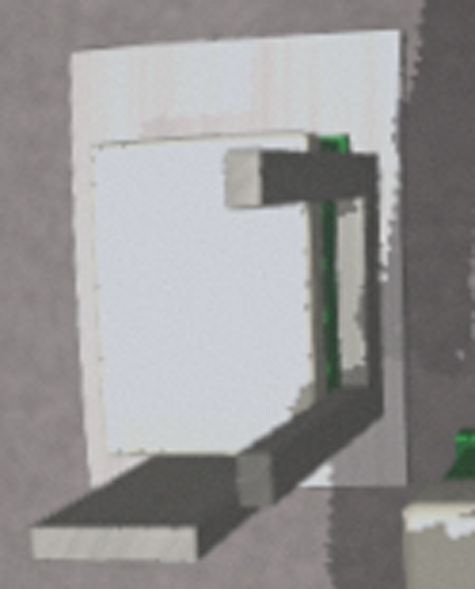

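```bash
cat > fit.py <<'E'
from h import *
from scipy.optimize import least_squares
p=pickle.load(open("pics/w3.pkl","rb"))
P=lambda c:(np.array(c)/3.8+[140,95]-[0.37,0.37])
obs=[]
for c,m in (((225,150),(-37,30)),((260,150),(-37,38)),((262,207),(-25,38)),((228,207),(-25,30)),
            ((237,455),(25,30)),((271,455),(25,38)),((273,505),(37,38)),((240,507),(37,30))): obs.append((P(c),m,118,'s'))
for c,m in (((33,529),(41,-20)),((195,527),(41,20)),((38,560),(49,-20)),((198,558),(49,20))): obs.append((P(c),m,118,'e'))
for c,m in (((72,53),(-65,-50)),((399,31),(-65,50)),((404,487),(65,50))): obs.append((P(c),m,6,'p'))
def f(v,full=False):
    x,y,a,px,py,ey=v; c,s=np.cos(a),np.sin(a); r=[]
    for uv,m,z,k in obs:
        mx,my=m
        if k=='p': mx+=px; my+=py
        if k=='e': my+=ey
        X=[x+c*mx-s*my,y+s*mx+c*my,z]; r+=list(proj(p,X)-uv)
    return np.array(r)
r=least_squares(f,[515,-320,-.295,-16,-12,0],loss='soft_l1')
v=r.x; print(v, np.degrees(v[2])); print(np.round(f(v).reshape(-1,2),1))
c=np.array([topl(p,P(k),50)[:2] for k in ((95,147),(312,133),(112,455))])
print("base lid",c, np.degrees(np.arctan2(*(c[2]-c[0])[::-1])),np.degrees(np.arctan2(*(c[1]-c[0])[::-1]))-90,(c[1]+c[2])/2,np.linalg.norm(c[1]-c[0]),np.linalg.norm(c[2]-c[0]))
E
python3 fit.py
```

```text
[ 5.08182489e+02 -3.23492562e+02 -3.09074802e-01 -6.66349366e+00
 -6.58705660e+00  4.54336977e-01] -17.708681704594728
[[-0.1 -0. ]
 [ 0.6 -0.5]
 [ 0.3  0.1]
 [-0.6  0.5]
 [-0.5 -0.8]
 [ 0.2 -0.9]
 [ 0.5  0.9]
 [-0.3  0.3]
 [-0.7 -0.9]
 [ 0.7 -0.1]
 [-1.   0.2]
 [ 0.7  1.4]
 [-1.2 -0.3]
 [ 0.1 -0.4]
 [ 0.6  0.7]]
base lid [[ 459.87488468 -338.11761871]
 [ 477.38619967 -281.94276138]
 [ 536.99305864 -361.92588447]] -17.156736041270694 -17.31375501913969 [ 507.18962915 -321.93432292] 58.8409784787969 80.70964176247132
```

servo_tool(
  rows=[
    {"xyz":[-0.1,-0.13,-0.05],"angular":[0,0,0],"jaw":0.5},
    {"xyz":[-0.25,-0.3,-0.15],"angular":[0,0,0],"jaw":0.5},
    {"xyz":[-0.4,-0.5,-0.3],"angular":[0,0,-0.001],"jaw":0.5},
    {"xyz":[-0.43,-0.542,-0.35],"angular":[0,0,-0.001],"jaw":0.5},
    {"xyz":[-0.43,-0.542,-0.35],"angular":[0,0,-0.001],"jaw":0.5},
  ],
)

```text
time: 6.38
position: [501.2, -326.2, 169.9]
ee_rot: [-180.0, -0.1, 162.5]
ft_force: [-0.3, 1.0, -2.1]
grip_width: 59.6
```

```bash
python3 - <<'E'
from workcell import env
from h import *
p=cap(env,"wrist","w4"); s=env.state();print(s["position"],s["ee_rot"],s["ft_force"],s["grip_width"])
p=cap(env,"scene","s4"); f=p["frame"][:,:,::-1]
cv2.imwrite("pics/z6.png",cv2.resize(f[170:290,130:260],None,fx=5,fy=5,interpolation=cv2.INTER_CUBIC))
E
```

```text
[ 502.12366581 -326.00635287  170.7005591 ] [-1.79974596e+02  1.94008848e-02  1.62585064e+02] [ 0.2855568   0.13467241 -1.22139179] 59.57152845987755
```

View pics/w4.png

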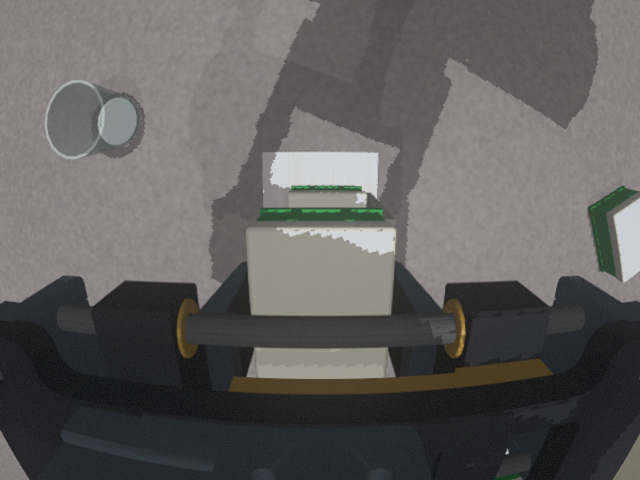

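View pics/z6.png

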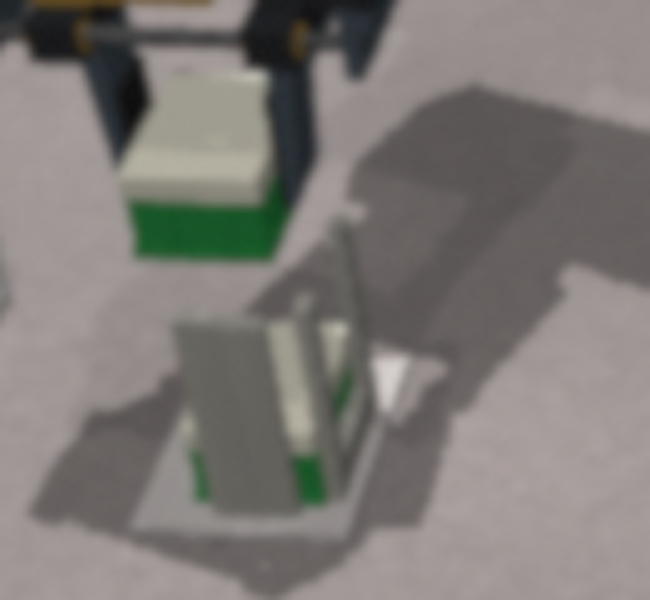

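servo_tool(
  rows=[
    {"xyz":[0,0,-0.05],"angular":[0,0,0],"jaw":0.5},
    {"xyz":[0,0,-0.1],"angular":[0,0,0],"jaw":0.5},
    {"xyz":[0,0,-0.15],"angular":[0,0,0],"jaw":0.5},
    {"xyz":[0,0,-0.2],"angular":[0,0,0],"jaw":0.5},
    {"xyz":[0,0,-0.25],"angular":[0,0,0],"jaw":0.5},
  ],
)

```text
time: 7.1
position: [502.7, -325.8, 120.3]
ee_rot: [-180.0, 0.1, 162.6]
ft_force: [0.1, 0.4, -1.2]
grip_width: 60.1
```

```bash
python3 - <<'E'
from workcell import env
from h import *
p=cap(env,"wrist","w5"); s=env.state();print(s["position"],s["ee_rot"],s["ft_force"],s["grip_width"])
p=cap(env,"scene","s5"); f=p["frame"][:,:,::-1]
cv2.imwrite("pics/z7.png",cv2.resize(f[170:290,130:260],None,fx=5,fy=5,interpolation=cv2.INTER_CUBIC))
E
```

```text
[ 502.13512278 -325.5138185   119.14947801] [-1.79991480e+02 -2.65863096e-02  1.62623733e+02] [-0.41998925  0.74126186 -3.0517471 ] 59.687210549824435
```

View pics/z7.png

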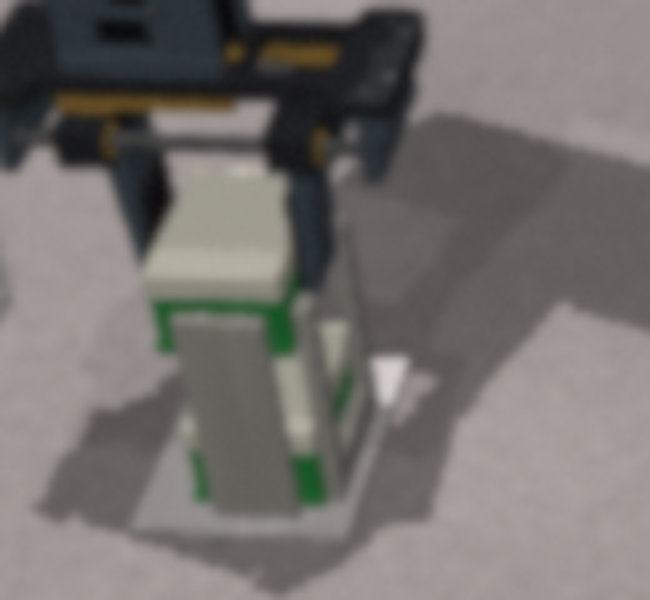

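servo_tool(
  rows=[
    {"xyz":[0,0,-0.05],"angular":[0,0,0],"jaw":0.5},
    {"xyz":[0,0,-0.1],"angular":[0,0,0],"jaw":0.5},
    {"xyz":[0,0,-0.15],"angular":[0,0,0],"jaw":0.5},
    {"xyz":[0,0,-0.185],"angular":[0,0,0],"jaw":0.5},
    {"xyz":[0,0,-0.185],"angular":[0,0,0],"jaw":0.5},
  ],
)

```text
time: 7.82
position: [501.9, -325.4, 82.2]
ee_rot: [180.0, -0.1, 162.6]
ft_force: [-0.0, 0.3, -1.1]
grip_width: 59.6
```

servo_tool(
  rows=[
    {"xyz":[0,0,-0.005],"angular":[0,0,0],"jaw":0.5},
    {"xyz":[0,0,-0.01],"angular":[0,0,0],"jaw":0.5},
    {"xyz":[0,0,-0.013],"angular":[0,0,0],"jaw":0.5},
    {"xyz":[0,0,-0.015],"angular":[0,0,0],"jaw":0.5},
    {"xyz":[0,0,-0.015],"angular":[0,0,0],"jaw":0.5},
  ],
)

```text
time: 8.45
position: [502.0, -325.4, 79.5]
ee_rot: [180.0, -0.1, 162.6]
ft_force: [-0.9, 1.1, 3.4]
grip_width: 59.9
```

servo_tool(
  rows=[
    {"xyz":[0.006,0.003,0],"angular":[0,0,0],"jaw":0.5},
    {"xyz":[0.012,0.006,0],"angular":[0,0,0],"jaw":0.5},
    {"xyz":[0.018,0.01,0],"angular":[0,0,0],"jaw":0.5},
    {"xyz":[0.025,0.013,0],"angular":[0,0,0],"jaw":0.5},
    {"xyz":[0.025,0.013,0],"angular":[0,0,0],"jaw":0.5},
  ],
)

```text
time: 9.07
position: [507.1, -322.9, 79.5]
ee_rot: [-180.0, -0.1, 162.6]
ft_force: [-1.2, -0.7, 0.9]
grip_width: 59.9
```

servo_tool(
  rows=[
    {"xyz":[0.004,0.002,0],"angular":[0,0,0],"jaw":0.5},
    {"xyz":[0.008,0.004,0],"angular":[0,0,0],"jaw":0.5},
    {"xyz":[0.012,0.006,0],"angular":[0,0,0],"jaw":0.5},
    {"xyz":[0.012,0.006,0],"angular":[0,0,0],"jaw":0.5},
    {"xyz":[0.012,0.006,0],"angular":[0,0,0],"jaw":0.5},
  ],
)

```text
time: 9.7
position: [508.5, -323.2, 79.6]
ee_rot: [-179.9, -0.1, 162.6]
ft_force: [-11.8, -14.1, 2.1]
grip_width: 59.7
```

```bash
cat > st.py <<'E'
from workcell import env
import numpy as np
s=env.state();a=np.radians(-17.4);c,sn=np.cos(a),np.sin(a);f=s["ft_force"];d=s["position"]-[508.2,-323.5,0]
r=lambda v:np.round(v,2)
print("pos",r(s["position"]),"rot",r(s["ee_rot"]),"w",r(s["grip_width"]),"t",s["time"])
print("bay pos",r(c*d[0]+sn*d[1]),r(-sn*d[0]+c*d[1]),"bay F",r(c*f[0]+sn*f[1]),r(-sn*f[0]+c*f[1]),r(f[2]),"M",r(s["moment"]))
E
python3 st.py
```

```text
pos [ 508.54 -323.17   79.56] rot [-1.7987e+02 -1.0000e-01  1.6261e+02] w 59.67 t 9.7
bay pos 0.22 0.42 bay F -7.08 -16.98 2.1 M [-2.47  2.03 -0.35]
```

servo_tool(
  rows=[
    {"xyz":[0,0,0],"angular":[0,0,0],"jaw":0.7},
    {"xyz":[0,0,0],"angular":[0,0,0],"jaw":0.85},
    {"xyz":[0,0,0],"angular":[0,0,0],"jaw":0.85},
    {"xyz":[0,0,0.1],"angular":[0,0,0],"jaw":0.85},
    {"xyz":[0,0,0.3],"angular":[0,0,0],"jaw":0.85},
  ],
)

```text
time: 10.32
position: [507.9, -322.4, 138.9]
ee_rot: [-179.9, -0.3, 162.6]
ft_force: [0.5, -0.1, 0.7]
grip_width: 77.7
```

```bash
python3 st.py
```

```text
pos [ 507.86 -322.37  138.93] rot [-179.95   -0.26  162.62] w 77.67 t 10.325
bay pos -0.66 0.98 bay F 0.53 0.02 0.66 M [-0.    0.01 -0.05]
```

servo_tool(
  rows=[
    {"xyz":[0,0,0.25],"angular":[0,0,0],"jaw":0.9},
    {"xyz":[0.1,0.12,0.4],"angular":[0,0,0],"jaw":1},
    {"xyz":[0.25,0.3,0.5],"angular":[0,0,0],"jaw":1},
    {"xyz":[0.4,0.52,0.5],"angular":[0,0,0],"jaw":1},
    {"xyz":[0.4,0.52,0.5],"angular":[0,0,0],"jaw":1},
  ],
)

```text
time: 10.95
position: [589.5, -215.2, 239.1]
ee_rot: [-180.0, -0.2, 162.8]
ft_force: [-0.8, -0.7, -0.1]
grip_width: 91.5
```

```bash
python3 - <<'E'
from workcell import env
from h import *
p=cap(env,"wrist","w6"); s=env.state();print(s["position"],s["ee_rot"],s["ft_force"],s["grip_width"])
f=p["frame"][:,:,::-1]
cv2.imwrite("pics/z8.png",cv2.resize(f[60:260,140:340],None,fx=3,fy=3,interpolation=cv2.INTER_CUBIC))
E
```

```text
[ 588.5240227  -216.74790638  238.82844901] [-179.95416566   -0.26960275  162.78489789] [-0.85940494 -0.644353   -0.71280214] 91.42656150476623
```

View pics/w6.png

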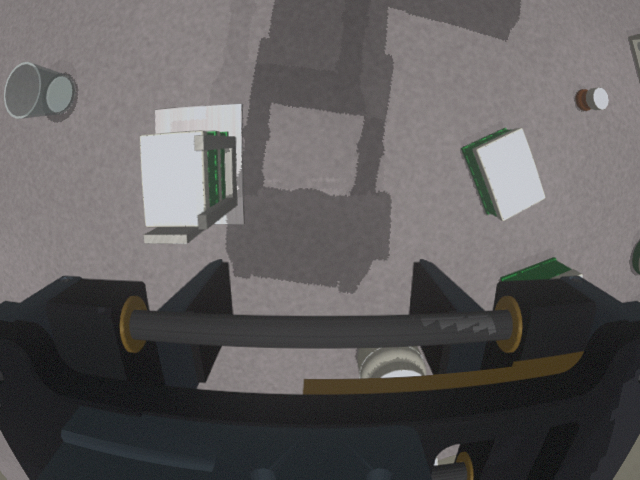

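View pics/z8.png

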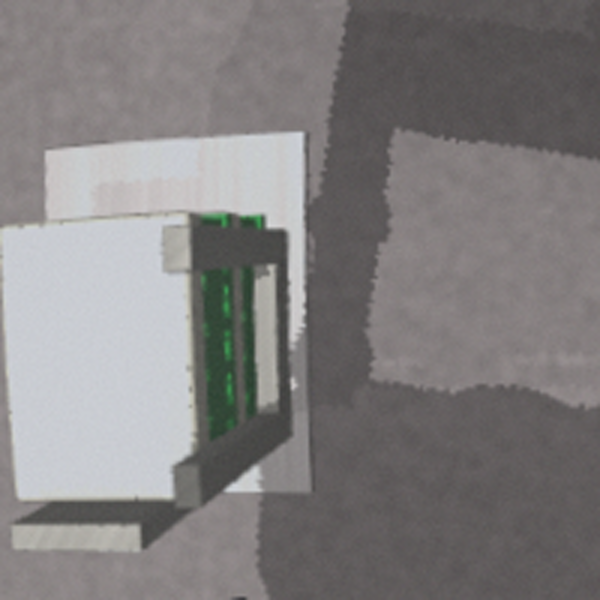

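```bash
python3 - <<'E'
from h import *
p=pickle.load(open("pics/w6.pkl","rb"))
c=np.array([topl(p,c,44) for c in ((477.5,146.5),(521,128),(545.5,188.5),(503,219.5))])
print(c); print(c.mean(0), [np.linalg.norm(c[i]-c[i-1]) for i in range(4)], [np.degrees(np.arctan2(*(c[a]-c[b])[[1,0]])) for a,b in ((3,0),(2,1))])
E
```

```text
[[562.92387694 -45.28693704  44.        ]
 [555.66302714   9.73704705  44.        ]
 [625.23745525  26.51350329  44.        ]
 [643.63166937 -33.04102044  44.        ]]
[596.86400718 -10.51935179  44.        ] [np.float64(81.63155169964126), np.float64(55.500979863590835), np.float64(71.56850236368756), np.float64(62.330477377628135)] [np.float64(8.627766988996735), np.float64(13.556915697862753)]
```

servo_tool(
  rows=[
    {"xyz":[0.01,0.2,0],"angular":[0,0,0.015],"jaw":1},
    {"xyz":[0.02,0.4,0],"angular":[0,0,0.03],"jaw":1},
    {"xyz":[0.03,0.6,0],"angular":[0,0,0.045],"jaw":1},
    {"xyz":[0.04,0.8,-0.1],"angular":[0,0,0.06],"jaw":1},
    {"xyz":[0.05,1,-0.2],"angular":[0,0,0.074],"jaw":1},
  ],
)

```text
time: 11.62
position: [598.3, -16.5, 198.4]
ee_rot: [-179.9, -0.2, -170.5]
ft_force: [0.7, 0.2, 0.3]
grip_width: 91.3
```

servo_tool(
  rows=[
    {"xyz":[0,0.02,-0.1],"angular":[0,0,0],"jaw":1},
    {"xyz":[0,0.04,-0.2],"angular":[0,0,0],"jaw":1},
    {"xyz":[0,0.04,-0.3],"angular":[0,0,0],"jaw":1},
    {"xyz":[0,0.04,-0.35],"angular":[0,0,0],"jaw":1},
    {"xyz":[0,0.04,-0.35],"angular":[0,0,0],"jaw":1},
  ],
)

```text
time: 12.25
position: [597.9, -9.0, 128.1]
ee_rot: [-180.0, -0.3, -170.5]
ft_force: [0.7, -0.3, -0.5]
grip_width: 91.1
```

```bash
python3 - <<'E'
from workcell import env
from h import *
p=cap(env,"wrist","w7"); s=env.state();print(s["position"],s["ee_rot"],s["ft_force"],s["grip_width"])
E
```

```text
[598.31245073  -8.98198402 128.67116976] [-179.94300953   -0.25388232 -170.4985898 ] [ 0.48947146 -0.85978842  0.15347043] 91.17366688244542
```

View pics/w7.png

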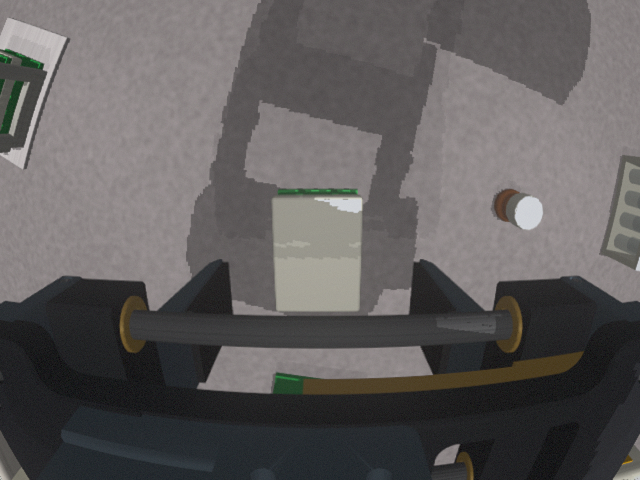

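```bash
python3 - <<'E'
from h import *
p=pickle.load(open("pics/w7.pkl","rb"))
c=np.array([topl(p,c,44) for c in ((272.5,197),(362.5,196),(360.5,311.5),(276.5,312))])
print(c.mean(0), [np.linalg.norm(c[i]-c[i-1]) for i in range(4)], [np.degrees(np.arctan2(*(c[a]-c[b])[[1,0]])) for a,b in ((3,0),(2,1))])
E
```

```text
[600.02311376 -10.95383518  44.        ] [np.float64(82.09042245651189), np.float64(58.51674160102114), np.float64(82.29284716210304), np.float64(59.86890041742594)] [np.float64(9.382890646055369), np.float64(10.325822799127335)]
```

servo_tool(
  rows=[
    {"xyz":[0.008,-0.01,-0.15],"angular":[0.0001,-0.0007,0],"jaw":1},
    {"xyz":[0.008,-0.01,-0.3],"angular":[0.0001,-0.0007,0],"jaw":1},
    {"xyz":[0.008,-0.01,-0.43],"angular":[0.0001,-0.0007,0],"jaw":1},
    {"xyz":[0.008,-0.01,-0.49],"angular":[0.0001,-0.0007,0],"jaw":1},
    {"xyz":[0.008,-0.01,-0.495],"angular":[0.0001,-0.0007,0],"jaw":0.9},
  ],
)

```text
time: 12.92
position: [600.1, -11.1, 29.8]
ee_rot: [-179.9, -0.0, -170.5]
ft_force: [0.4, 0.3, 0.3]
grip_width: 84.2
```

servo_tool(
  rows=[
    {"xyz":[0,0,0],"angular":[0,0,0],"jaw":0.7},
    {"xyz":[0,0,0],"angular":[0,0,0],"jaw":0.5},
    {"xyz":[0,0,0],"angular":[0,0,0],"jaw":0.5},
    {"xyz":[0,0,0],"angular":[0,0,0],"jaw":0.5},
    {"xyz":[0,0,0],"angular":[0,0,0],"jaw":0.5},
  ],
  newtons=40,
)

```text
time: 13.55
position: [600.5, -11.1, 30.6]
ee_rot: [-179.9, 0.1, -170.5]
ft_force: [-0.3, -0.1, 7.0]
grip_width: 60.1
```

```bash
python3 st.py
```

```text
pos [600.5  -11.11  30.6 ] rot [-1.7992e+02  6.0000e-02 -1.7050e+02] w 60.12 t 13.55
bay pos -5.34 325.7 bay F -0.24 -0.17 6.99 M [0.14 0.18 0.02]
```

servo_tool(
  rows=[
    {"xyz":[0,0,0.15],"angular":[0,0,0],"jaw":0.5},
    {"xyz":[0,0,0.4],"angular":[0,0,0],"jaw":0.5},
    {"xyz":[-0.05,-0.2,0.7],"angular":[0,0,-0.02],"jaw":0.5},
    {"xyz":[-0.1,-0.4,0.9],"angular":[0,0,-0.04],"jaw":0.5},
    {"xyz":[-0.15,-0.65,0.9],"angular":[0,0,-0.06],"jaw":0.5},
  ],
)

```text
time: 14.18
position: [571.7, -142.3, 214.5]
ee_rot: [-179.9, 0.4, 167.7]
ft_force: [0.6, -1.3, -2.1]
grip_width: 59.9
```

```bash
python3 st.py
```

```text
pos [ 571.67 -142.32  214.45] rot [-179.88    0.41  167.74] w 59.87 t 14.175
bay pos 6.38 191.87 bay F 0.95 -1.09 -2.07 M [-0.02 -0.02 -0.03]
```

servo_tool(
  rows=[
    {"xyz":[-0.08,-0.22,0],"angular":[0,0,-0.005],"jaw":0.5},
    {"xyz":[-0.16,-0.45,0],"angular":[0,0,-0.01],"jaw":0.5},
    {"xyz":[-0.26,-0.7,-0.05],"angular":[0,0,-0.014],"jaw":0.5},
    {"xyz":[-0.348,-0.92,-0.1],"angular":[0,0,-0.014],"jaw":0.5},
    {"xyz":[-0.348,-0.92,-0.12],"angular":[0,0,-0.014],"jaw":0.5},
  ],
)

```text
time: 14.8
position: [500.5, -329.0, 190.0]
ee_rot: [-179.9, 0.4, 162.5]
ft_force: [-0.2, 0.0, -1.9]
grip_width: 60.0
```

```bash
python3 - <<'E'
from workcell import env
from h import *
p=cap(env,"wrist","w8")
p=cap(env,"scene","s8"); f=p["frame"][:,:,::-1]
cv2.imwrite("pics/z9.png",cv2.resize(f[150:290,130:260],None,fx=4,fy=4,interpolation=cv2.INTER_CUBIC))
E
python3 st.py
```

```text
pos [ 501.57 -326.27  190.05] rot [-179.91    0.36  162.64] w 60.04 t 14.9
bay pos -5.5 -4.63 bay F 0.17 0.59 -1.71 M [-0.02  0.03 -0.02]
```

View pics/w8.png

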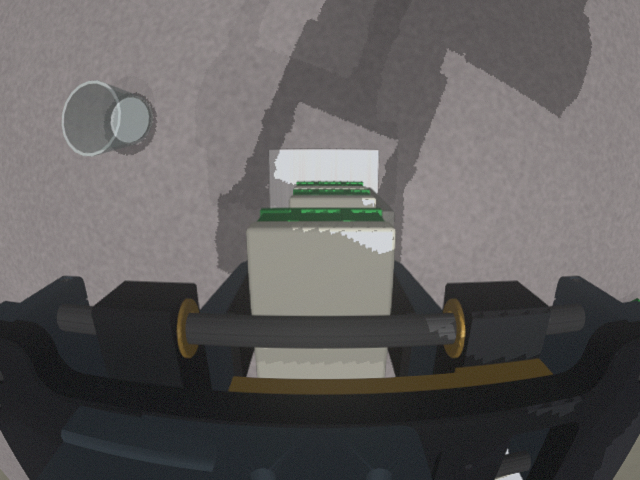

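View pics/z9.png

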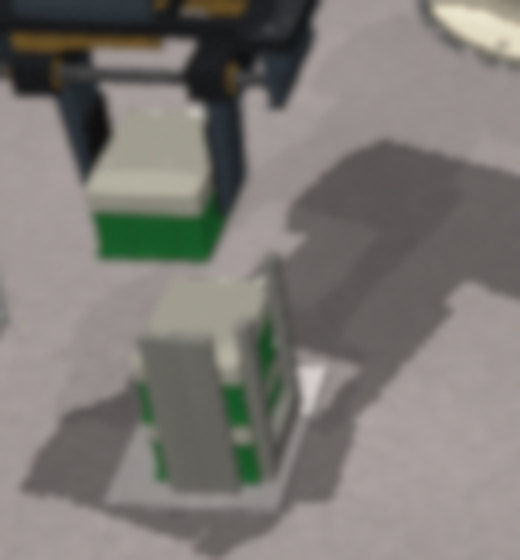

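servo_tool(
  rows=[
    {"xyz":[0,0,-0.08],"angular":[0.0002,0.0008,0],"jaw":0.5},
    {"xyz":[0,0,-0.16],"angular":[0.0002,0.0008,0],"jaw":0.5},
    {"xyz":[0,0,-0.24],"angular":[0.0002,0.0008,0],"jaw":0.5},
    {"xyz":[0,0,-0.29],"angular":[0.0002,0.0008,0],"jaw":0.5},
    {"xyz":[0,0,-0.3],"angular":[0.0002,0.0008,0],"jaw":0.5},
  ],
)

```text
time: 15.52
position: [501.3, -326.0, 129.2]
ee_rot: [-179.9, -0.0, 162.6]
ft_force: [0.7, 0.1, -0.3]
grip_width: 60.0
```

```bash
python3 st.py
```

```text
pos [ 501.35 -325.99  129.17] rot [-179.92   -0.    162.65] w 59.96 t 15.525
bay pos -5.79 -4.42 bay F 0.61 0.28 -0.34 M [ 0.07 -0.07  0.02]
```

servo_tool(
  rows=[
    {"xyz":[0.007,0.003,0],"angular":[0,0,0],"jaw":0.5},
    {"xyz":[0.015,0.006,-0.005],"angular":[0,0,0],"jaw":0.5},
    {"xyz":[0.022,0.009,-0.01],"angular":[0,0,0],"jaw":0.5},
    {"xyz":[0.028,0.011,-0.015],"angular":[0,0,0],"jaw":0.5},
    {"xyz":[0.028,0.011,-0.015],"angular":[0,0,0],"jaw":0.5},
  ],
)

```text
time: 16.15
position: [507.0, -323.7, 126.1]
ee_rot: [-179.9, -0.0, 162.7]
ft_force: [-0.5, -0.1, -1.3]
grip_width: 59.9
```

```bash
python3 st.py
```

```text
pos [ 506.99 -323.73  126.15] rot [-1.7992e+02 -1.0000e-02  1.6265e+02] w 59.92 t 16.15
bay pos -1.09 -0.58 bay F -0.42 -0.26 -1.28 M [-0.03  0.04 -0.01]
```

servo_tool(
  rows=[
    {"xyz":[0,0,-0.003],"angular":[0,0,0],"jaw":0.5},
    {"xyz":[0,0,-0.006],"angular":[0,0,0],"jaw":0.5},
    {"xyz":[0,0,-0.009],"angular":[0,0,0],"jaw":0.5},
    {"xyz":[0,0,-0.011],"angular":[0,0,0],"jaw":0.5},
    {"xyz":[0,0,-0.011],"angular":[0,0,0],"jaw":0.5},
  ],
)

```text
time: 16.77
position: [507.0, -323.7, 124.6]
ee_rot: [-179.9, 0.0, 162.7]
ft_force: [-2.7, 2.0, 10.0]
grip_width: 59.8
```

```bash
python3 st.py
```

```text
pos [ 507.02 -323.74  124.62] rot [-1.7991e+02  2.0000e-02  1.6265e+02] w 59.79 t 16.775
bay pos -1.05 -0.58 bay F -3.14 1.06 10.03 M [0.47 0.51 0.04]
```

servo_tool(
  rows=[
    {"xyz":[0.003,0.001,0],"angular":[0,0,0],"jaw":0.5},
    {"xyz":[0.006,0.002,0],"angular":[0,0,0],"jaw":0.5},
    {"xyz":[0.009,0.003,0],"angular":[0,0,0],"jaw":0.5},
    {"xyz":[0.012,0.004,0],"angular":[0,0,0],"jaw":0.5},
    {"xyz":[0.012,0.004,0],"angular":[0,0,0],"jaw":0.5},
  ],
)

```text
time: 17.4
position: [508.5, -323.3, 124.7]
ee_rot: [-179.9, -0.1, 162.6]
ft_force: [-9.4, -3.7, 5.9]
grip_width: 59.5
```

```bash
python3 st.py
```

```text
pos [ 508.45 -323.27  124.67] rot [-1.7987e+02 -7.0000e-02  1.6264e+02] w 59.52 t 17.4
bay pos 0.17 0.3 bay F -7.91 -6.31 5.94 M [-0.61  1.57 -0.36]
```

servo_tool(
  rows=[
    {"xyz":[0.003,0.002,-0.001],"angular":[0,0,-0.0008],"jaw":0.5},
    {"xyz":[0.006,0.003,-0.001],"angular":[0,0,-0.0008],"jaw":0.5},
    {"xyz":[0.009,0.005,-0.001],"angular":[0,0,-0.0008],"jaw":0.5},
    {"xyz":[0.009,0.005,-0.001],"angular":[0,0,-0.0008],"jaw":0.5},
    {"xyz":[0.009,0.005,-0.001],"angular":[0,0,-0.0008],"jaw":0.5},
  ],
)

```text
time: 18.02
position: [508.6, -323.1, 124.7]
ee_rot: [-179.8, -0.2, 162.3]
ft_force: [-16.9, -7.2, 10.6]
grip_width: 59.6
```

```bash
python3 - <<'E'
from workcell import env
from h import *
p=cap(env,"scene","s9"); f=p["frame"][:,:,::-1]
cv2.imwrite("pics/z10.png",cv2.resize(f[150:290,130:260],None,fx=4,fy=4,interpolation=cv2.INTER_CUBIC))
p=cap(env,"wrist","w9"); p=cap(env,"top","t9")
f=p["frame"][:,:,::-1]
cv2.imwrite("pics/z11.png",cv2.resize(f[200:300,370:480],None,fx=5,fy=5,interpolation=cv2.INTER_CUBIC))
E
python3 st.py
```

```text
pos [ 508.62 -323.07  124.71] rot [-179.77   -0.2   162.34] w 59.49 t 18.175
bay pos 0.27 0.54 bay F -13.22 -13.26 10.72 M [-1.28  2.51 -0.04]
```

View pics/z10.png

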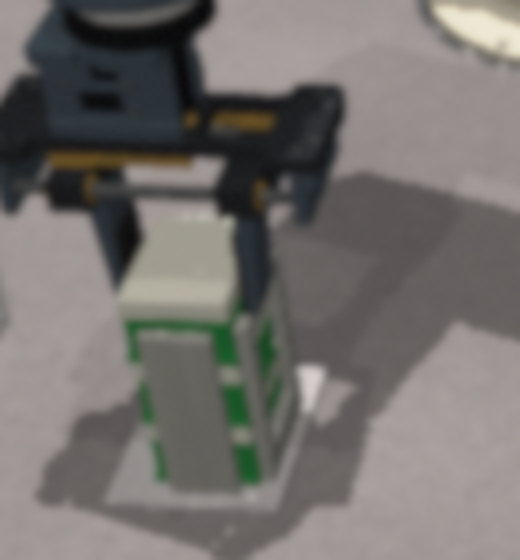

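View pics/w9.png

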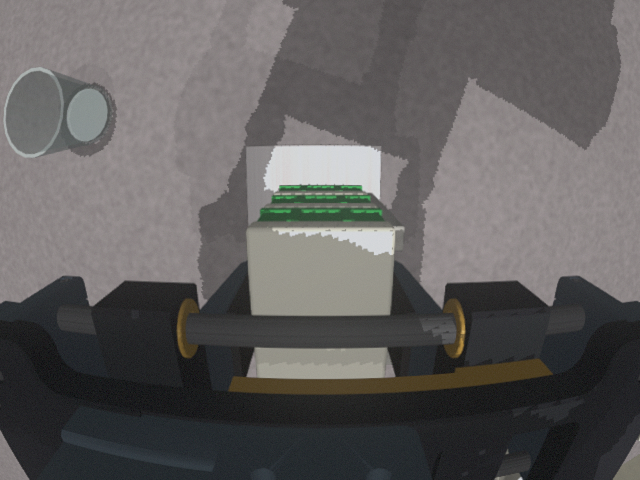

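View pics/t9.png

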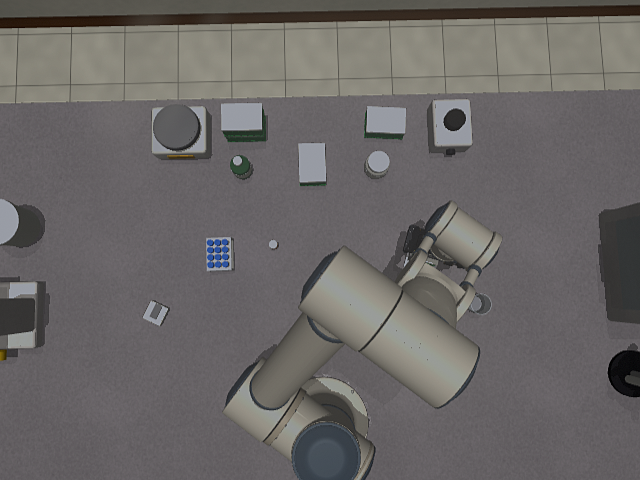

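servo_tool(
  rows=[
    {"xyz":[0.009,0.005,-0.001],"angular":[0.0001,-0.0003,0],"jaw":0.5},
    {"xyz":[0.01,0.0055,-0.001],"angular":[0.0002,-0.0006,0],"jaw":0.5},
    {"xyz":[0.012,0.006,-0.001],"angular":[0.0003,-0.001,0],"jaw":0.5},
    {"xyz":[0.012,0.0065,-0.001],"angular":[0.0003,-0.001,0],"jaw":0.5},
    {"xyz":[0.012,0.0065,-0.001],"angular":[0.0003,-0.001,0],"jaw":0.5},
  ],
)

```text
time: 18.8
position: [508.6, -323.0, 124.7]
ee_rot: [-179.8, -0.1, 162.3]
ft_force: [-21.7, -12.4, 11.6]
grip_width: 59.9
```

```bash
python3 - <<'E'
from workcell import env
from h import *
p=cap(env,"wrist","w10")
f=p["frame"][:,:,::-1]
cv2.imwrite("pics/z12.png",cv2.resize(f[135:255,230:420],None,fx=4,fy=4,interpolation=cv2.INTER_CUBIC))
a=np.radians(-17.66);c,s=np.cos(a),np.sin(a)
for z in (138,94,50,6):
    print(z,[np.round((proj(p,[508.5+c*x-s*y,-323.2+s*x+c*y,z])-[230,135])*4) for x,y in ((-41,-30),(-41,30))])
E
python3 st.py
```

```text
138 [array([ 65., 368.]), array([673., 368.])]
94 [array([132., 289.]), array([604., 289.])]
50 [array([175., 240.]), array([560., 240.])]
6 [array([205., 206.]), array([529., 206.])]
pos [ 508.64 -323.06  124.68] rot [-1.7983e+02 -8.0000e-02  1.6235e+02] w 59.58 t 18.85
bay pos 0.29 0.55 bay F -16.74 -18.25 12.12 M [-2.21  3.75 -0.05]
```

View pics/z12.png

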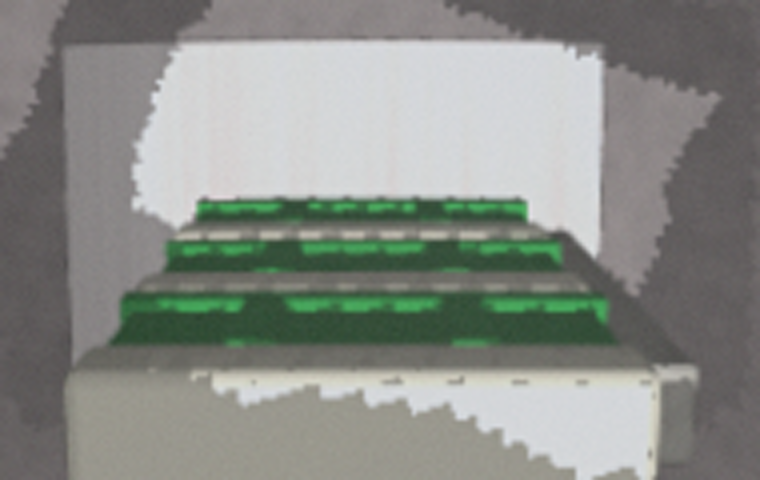

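```bash
python3 - <<'E'
from workcell import env
print(env.job_done())
E
```

```text
the job is handed in; nothing more can be done
None
```

I stacked both loose boxes on the base box in the bay, the near one first, then the far one. I handed the job in at about 18.9 s with the arm still gripping the top box and pressing it into the corner.

Last checks before hand-in:
- **Press:** the top box pushes about 17 N on the end stop and 18 N on the side stop, with about 12 N downward. The turning moment about the vertical was about -0.05 N m, so it sits square to the stops.
- **Fingers:** the fingertips are at about 108 mm. The top box's underside is at 94 mm, so they are clear of the boxes below.
- **Column:** the wrist picture shows the three boxes in line and the same way round. By that picture the base box sits about 1 mm short of home towards -x and -y. That is about the limit of the camera calibration, and I did not push on it directly.
- **Tilt:** pressing tips the tool about 0.1 to 0.2 degrees, because the stops end below the grip point. I corrected part of this.
- **Bystanders:** all of them looked unmoved by eye in the top view, with the beaker partly hidden by the arm.

No check failed.

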